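# Shut and lock the chute gate by its L-slot pin

### The job

Shut and lock the gate under the brass chute: with your fingertips push the upright steel pin along the long leg of the L-shaped slot right up to the corner, then push it sideways along the short leg until it is fully home at the slot's end. Only push the pin, lightly - do not pinch, force or lift it - and leave the loose parts around the gate box where they stand. Finish with the hand clear.

Things in the scene. Friction and masses are not known exactly. Their poses are not given: they have to be found in the camera images.
- gate: Fixed grey gate box, 120 (its x) by 176 mm (its y), on two legs; its flat bare-metal cover's top is 71.5 mm above the bench. Origin on the bench under the box's middle, z up. The L-shaped slot in the cover is 20 mm wide: the long leg runs along +y at x = -20 mm, the short leg from its corner along +x; the inner corner is eased by 5 mm.
- chute_mouth (a point): Centre of the rim of the brass funnel chute fixed beyond the gate box's +y end (gate y +150 mm): rim 84 mm across, 135 mm above the bench. A small steel cup stands fixed below it.
- slot_start (a point): Point on the cover's top where the pin's axis is near the blind start of the long leg (gate x -20, y -55 mm).
- slot_corner (a point): Point on the cover's top where the pin's axis is when the pin is pushed to the end of the long leg, in the corner (gate x -20, y +35 mm).
- slot_end (a point): Point on the cover's top where the pin's axis is when the pin is home at the end of the short leg (gate x +20, y +33 mm; anywhere from y 31 to 35 mm is possible there).
- pin_mid (a point): Middle of the exposed part of the upright steel pin: 16 mm in diameter, standing 40 mm out of the cover (top 111.5 mm above the bench, this point 91.5 mm). Oiled, it slides in the slot with 2 mm play to each side; a hidden flange keeps it in and nearly upright. It starts in the first third of the long leg; the slot's ends stop it. Pushing it takes a few newtons.
- pin: The same pin with its hidden flange (36 mm in diameter, 8 mm thick); the origin is the centre of the flange's underside, 56 mm above the bench.
- shutter (a joint): Travel (m) of the flat steel shutter blade that the pin's flange pushes ahead of it towards the chute (along gate +y): 0 to 0.012 at the start (open), about 0.055 when the pin has been pushed to the corner (shut). It stays where it is left; the pin takes it along only on the last part of the long leg.
- spool: Bystander: a chrome valve spool, 26 mm in diameter, 80 mm tall, standing on end; origin at the centre of its foot.
- lap_bar: Bystander: a dark cast-iron lap bar, 30 by 160 by 16 mm, lying flat; origin at the centre of its underside.
- mallet_head: Bystander: a grey rubber mallet head, a cylinder 56 mm in diameter and 75 mm tall, standing on end; origin at the centre of its foot.
- bushing: Bystander: a bronze bushing, 40 mm outside diameter, 30 mm tall, standing on end; origin at the centre of its foot.
Things that resemble listed ones, but are neither listed nor needed, are in the scene too. Leave any red or turquoise look-alike of the pin alone.

How it is judged:
By the outcome, as a careful person would: the job done as asked, in the order asked, and still so for the second after the job is handed in, with the robot touching nothing.
It also fails if it takes over 38 s, if anything falls off the work surface, if the arm or the gripper's body presses on something with over 40 N, if the wrist force passes 120 N, or if a joint passes its speed limit or range.

### The arm

A 6-joint arm with a two-finger parallel gripper is mounted at the origin on the work surface. World frame = base frame: x ahead of the robot, y to its left, z up, the work surface at z = 0. Lengths are in mm, angles in rad, forces in N, time in s.
With the tool pointing down it reaches from about 275 to 750 mm from the base axis. Payload 10.2 kg.
Tool frame: the origin (TCP) lies midway between the tips of the shut fingers; the grasp point (between the pads) lies 19 mm behind it; z points along the fingers, y is the direction in which the jaws open and shut (so a half turn about z gives the same grasp; the last joint's range is limited). The gripper opens to 85 mm and grips with 20 to 120 N. Pads are 22 mm wide; open, the fingers measure 114 mm over their backs; the gripper's body (76 mm by 85 mm) begins 54 mm behind the grasp point. The pads swing forward as they close: fully open they stand 13 mm farther back than shut.
Start: joints at [-1.409, 0.313, 1.498, -0, 1.331, -0.223], TCP at [197.059, -486.62, 231.294] pointing down, gripper open.
Joint ranges: [-2.94, 2.94], [-0.97, 2.17], [0.19, 2.56], [-1.23, 4.37], [0.02, 3.11], [-2.88, 2.88]. Speed limits (rad/s): [2.39, 2.39, 3.01, 3.14, 3.14, 3.14].

### API

Orientations are given as a unit quaternion [w, x, y, z].
In Python, from rig import ctrl gives the robot as it stands.
- The arm moves only by the tool carry_out, never from a script. Its argument "plan" is a list of rows, each a list of 3 entries, a list of its own where there are three numbers: the finger opening in mm, from 0 to 85.4, then the shift along the tool's x, y, z in mm, then the turn, a rotation vector about the tool's x, y, z in units of 6 degrees (1.0 is 6 degrees). In form: [[grip, [x, y, z], [ax, ay, az]], ...]. A call has 1 to 20 rows; each row shifts and turns the commanded pose from where the row before left it, along the tool's axes as they then stand; what a row does not reach is not made up. A row lasts 1/12 s, in which the tool goes at most 41.7 mm and 7.16 degrees, less where a joint would pass 70% of its speed; a pose out of reach is approached as far as the arm can. A call with a gripper value outside its range is refused whole. The fingers move at their own pace and stop on an object; "grip_force" is the grip in N (left out, the last holds). Time passes only in rows, so rows that do not move let the fingers close. It gives the time, the measured TCP pose, the force and the opening at its end, in the units of the state.
- ctrl.sense(): the state, without advancing time (a new reading comes with each control period).
- ctrl.capture(name): name is "side" or "top" or "wrist"; returns a dict with "color" (400x640x3 uint8, blue, green, red), "range_z" (400x640 float32, mm along the optical axis (not along the pixel's ray), 0 where there is no reading), "fx", "fy", "cx", "cy" (pixels), "cam_to_world" (4x4, takes a point from camera to world coordinates); the wrist camera has in their place "tool_from_camera" (4x4, takes a point from camera to tool coordinates, whose origin is the TCP and whose axes are the flange's). Camera axes: x right, y up, looking along -z (the intrinsics and any distortion apply to the point x, -y, -z); pixel columns grow to the right and rows downward; lengths in mm; the calibration is good to about 2 mm. A picture is of the moment at which its call begins: read the wrist's pose just before it.
- ctrl.finish_job(): hands the job in, once; it reports no verdict.
The state is a dict: "time_s": time; "joints": joint angles; "dq": joint speeds; "tau": joint torques, N m; "eef_pos": TCP position; "ee_rot": TCP orientation; "force": force on the tool from outside, world axes, zero at the start; "wrist_torque": the same for the moment, N m; "grip_width": opening from 0.0 (shut) to 1.0 (fully open).
Only numpy, scipy, OpenCV 4.12 (cv2) and the standard library are available. Lean on these libraries where they do the work, as an engineer would, in place of code of your own. Each camera call takes 0.05 s, during which the arm holds its last target.

## Working session

There is one attempt and no reset: what is moved stays moved. The work goes in short steps, Python scripts to look and compute and a tool call to move; the robot and the scene stay as the last step left them, time stands still between calls to the robot, and variables do not carry over. Pictures are saved under pics/ and viewed, and the job is handed in when it is done.

Besides the shell and the picture viewer there is one more tool, called after "Call:" by a JSON object that holds its "op" and its "data". carry_out: Moves the arm, as the interface text tells. Its arguments: {"type":"object","properties":{"plan":{"type":"array"},"grip_force":{"type":"number"}},"required":["plan"]}

```bash
ls; mkdir -p pics; python3 - <<'E'
from rig import ctrl
import cv2,pickle
print(ctrl.sense())
for n in("top","side","wrist"):
    c=ctrl.capture(n); cv2.imwrite(f"pics/{n}0.png",c["color"]); pickle.dump(c,open(f"{n}0.pkl","wb"))
    print(n,{k:(v if not hasattr(v,'shape') or v.size<20 else v.shape) for k,v in c.items()})
E
```

```text
pics
{'time_s': 0.0, 'joints': array([-1.40941086e+00,  3.13450114e-01,  1.49842357e+00, -1.78017535e-05,
        1.33101135e+00, -2.23415828e-01]), 'dq': array([-1.65426683e-04,  2.82521226e-04,  3.87164506e-04,  5.28416565e-05,
       -1.75658625e-03, -1.17537852e-04]), 'tau': array([-1.31650384e-03, -4.12260711e+01, -2.59742975e+01, -2.84569214e-04,
        4.08845881e-03, -2.98750592e-05]), 'eef_pos': array([ 197.00655659, -486.35896274,  230.74010928]), 'ee_rot': array([-6.46145878e-04,  9.81547412e-01,  1.91217835e-01,  1.13977534e-05]), 'force': array([-0.04624085, -0.32740496, -0.47358919]), 'wrist_torque': array([ 0.05046308, -0.06306347, -0.01734824]), 'grip_width': 1.0000340747221532}
top {'color': (400, 640, 3), 'range_z': (400, 640), 'fx': 392.11585816779774, 'fy': 392.11585816779774, 'cx': 320.55533956805004, 'cy': 203.39941843179736, 'cam_to_world': array([[ 1.74222706e-02,  9.86033102e-01, -1.65635706e-01,
         4.07160285e+02],
       [-9.99627705e-01,  1.36986820e-02, -2.35965460e-02,
        -6.78307831e+01],
       [-2.09979845e-02,  1.65985146e-01,  9.85904669
[... 446 characters left out ...]
49502e+02],
       [-1.32371010e-02,  6.45844084e-01,  7.63354569e-01,
         6.65717897e+02],
       [ 0.00000000e+00,  0.00000000e+00,  0.00000000e+00,
         1.00000000e+00]])}
wrist {'color': (400, 640, 3), 'range_z': (400, 640), 'fx': 343.5949309649607, 'fy': 343.5949309649607, 'cx': 323.8221938685233, 'cy': 206.09459574589803, 'tool_from_camera': array([[-1.32563847e-03,  9.49714192e-01,  3.13115308e-01,
         8.07112794e+01],
       [ 9.99998713e-01,  1.54202612e-03, -4.43438344e-04,
        -1.22118810e+00],
       [-9.03971672e-04,  3.13114317e-01, -9.49715014e-01,
        -1.42528182e+02],
       [ 0.00000000e+00,  0.00000000e+00,  0.00000000e+00,
         1.00000000e+00]])}
```

View pics/top0.png

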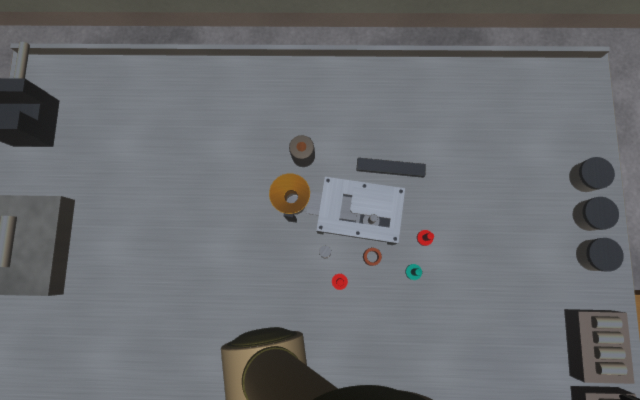

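View pics/side0.png

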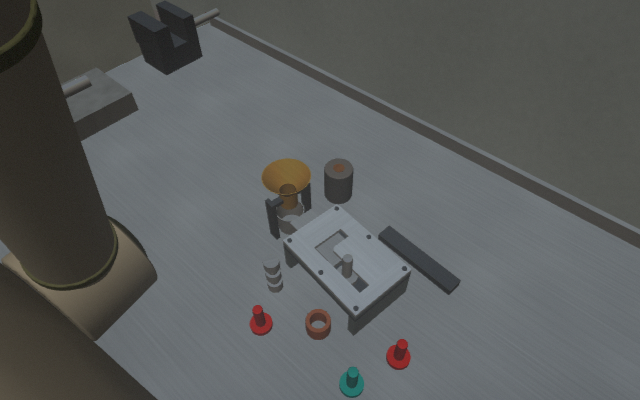

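View pics/wrist0.png

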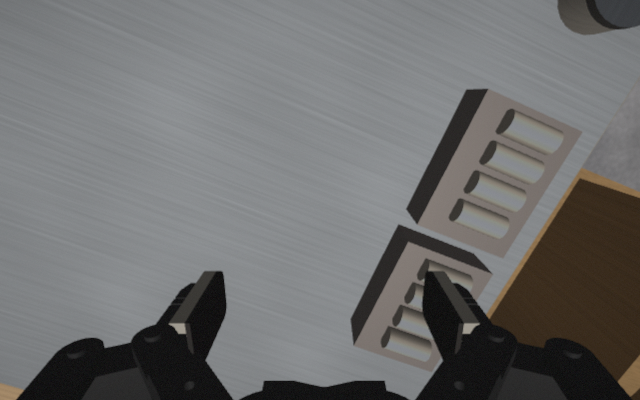

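Top view: chute at (289,193), gate box about (361,210), candidate steel pin at (372,219), red look-alikes at (425,237) and (340,281), turquoise at (414,271). Side view: steel pin at (347,266), in the slot, and chrome spool at (273,275). I'm choosing the steel pin in the slot and will check it in close crops.

```bash
python3 - <<'E'
import cv2
a=cv2.imread("pics/top0.png")[165:260,300:440]; b=cv2.imread("pics/side0.png")[190:340,250:430]
cv2.imwrite("pics/topc.png",cv2.resize(a,None,fx=5.5,fy=5.5,interpolation=cv2.INTER_CUBIC))
cv2.imwrite("pics/sidec.png",cv2.resize(b,None,fx=4,fy=4,interpolation=cv2.INTER_CUBIC))
E
```

```text
(no output)
```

View pics/topc.png

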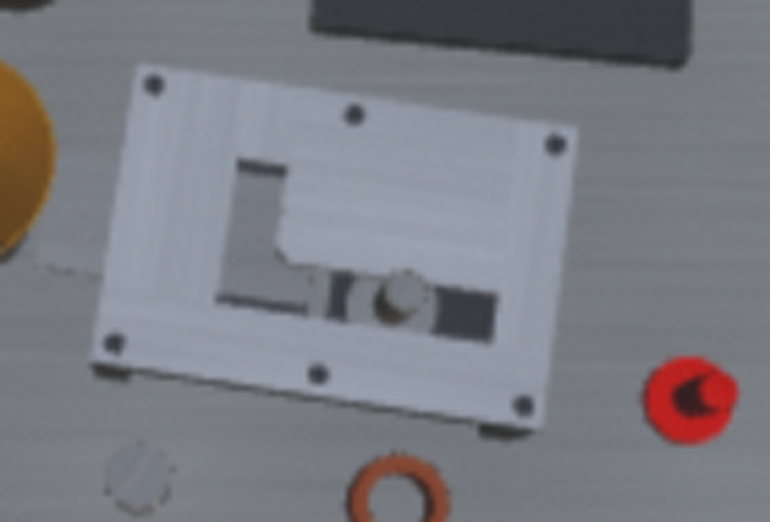

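View pics/sidec.png

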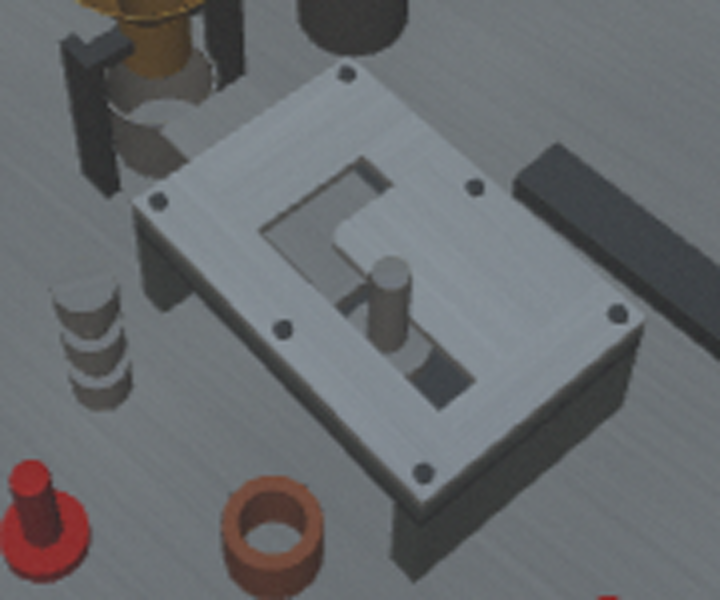

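The close crops confirm it. The grey pin stands in the long leg (top crop (405,292), side crop (390,270)) with its flange visible, and the red and turquoise ones stand on the bench. Next I measure the gate pose and the pin.

```bash
cat > h.py <<'E'
import numpy as np,pickle,cv2
def ray(c,u,v,T=None):
    T=c["cam_to_world"] if T is None else T
    d=np.array([(u-c["cx"])/c["fx"],-(v-c["cy"])/c["fy"],-1.])
    return T[:3,3],T[:3,:3]@d
def onz(c,u,v,z,T=None):
    o,d=ray(c,u,v,T); return (o+d*(z-o[2])/d[2])
def fit2(obj,w):
    # 2D rigid: w = R obj + t
    oc,wc=obj.mean(0),w.mean(0); H=(obj-oc).T@(w-wc)
    a=np.arctan2(H[0,1]-H[1,0],H[0,0]+H[1,1]); R=np.array([[np.cos(a),-np.sin(a)],[np.sin(a),np.cos(a)]])
    return a,R,wc-R@oc
E
python3 - <<'E'
from h import *
t=pickle.load(open("top0.pkl","rb"));s=pickle.load(open("side0.pkl","rb"))
tc=np.array([(137,65),(578,127),(545,430),(92,362)])/5.5+[300-.4,165-.4]
sc=np.array([(352,60),(643,322),(423,508),(135,202)])/4.+[250-.4,190-.4]
# add slot corners: top: (237,158) end leg top-left, (217,300) outer corner,(497,292)?,(492,340)
obj=np.array([(60,88),(60,-88),(-60,-88),(-60,88)],float)
tsl=np.array([(237,160),(218,298),(492,342),(497,292)])/5.5+[299.6,164.6]
ssl=np.array([(362,156),(260,231),(438,409),(475,380)])/4.+[249.6,189.6]
osl=np.array([(30,45),(-30,45),(-30,-65),(-10,-65)],float)
G=[]
for n,c,p,q in(("top",t,tc,tsl),("side",s,sc,ssl)):
    w=np.array([onz(c,u,v,71.5)[:2] for u,v in p]); a,R,tt=fit2(obj,w)
    print(n,"corners",np.degrees(a),tt,"res",np.round(w-(obj@R.T+tt),1).tolist())
    w2=np.array([onz(c,u,v,71.5)[:2] for u,v in q]); a2,R2,t2=fit2(osl,w2)
    print(" slot",np.degrees(a2),t2,"res",np.round(w2-(osl@R2.T+t2),1).tolist(), "in gate", np.round((w2-tt)@R,1).tolist())
    pt=(np.array((407,293))/5.5+[299.6,164.6]) if n=="top" else np.array((391,271))/4.+[249.6,189.6]
    P=onz(c,*pt,111.5)[:2]; print(" pin",P,"gate",(P-tt)@R)
    k=cv2.medianBlur(c["range_z"],3)[int(pt[1]),int(pt[0])]; print(k)
E
```

```text
top corners -7.487681114763535 [ 536.54204173 -134.85784113] res [[-0.1, -0.0], [-0.0, 0.4], [-0.3, -0.4], [0.3, -0.0]]
 slot -7.417328931106994 [ 536.64351548 -135.28110809] res [[-2.7, -0.9], [1.9, -1.7], [0.5, 1.1], [0.2, 1.5]] in gate [[27.6, 43.4], [-27.8, 43.1], [-29.4, -64.3], [-9.7, -63.9]]
 pin [ 512.382218   -157.49255048] gate [-21.00421314 -25.59004064]
800.01794
side corners -8.253756831628518 [ 534.47088267 -136.01270023] res [[-0.6, -0.7], [-0.9, 1.8], [0.5, -0.6], [1.0, -0.5]]
 slot -7.562424737084228 [ 535.13683575 -135.31874796] res [[-1.9, -1.0], [1.1, -2.4], [0.8, 1.8], [-0.0, 1.6]] in gate [[28.2, 44.9], [-28.5, 43.2], [-28.1, -62.7], [-8.9, -62.7]]
 pin [ 512.38447631 -156.95231471] gate [-18.85159586 -23.893391  ]
653.6578
```

```bash
cat >> h.py <<'E'
from scipy.spatial.transform import Rotation as Ro
GA=np.radians(-7.55); GO=np.array([536.,-135.2])
GR=np.array([[np.cos(GA),-np.sin(GA)],[np.sin(GA),np.cos(GA)]])
def g2w(x,y): return GR@[x,y]+GO
def w2g(p): return GR.T@(np.asarray(p)[:2]-GO)
def R_of(q): return Ro.from_quat([q[1],q[2],q[3],q[0]])
def state(gx=None,gy=None,z=None):
    from rig import ctrl
    s=ctrl.sense(); R=R_of(s["ee_rot"]); M=R.as_matrix()
    yaw=np.degrees(np.arctan2(M[1,0],M[0,0]))
    print("t",round(s["time_s"],2),"tcp",s["eef_pos"].round(1),"gate",w2g(s["eef_pos"]).round(1),"yaw rel gate",round(yaw-np.degrees(GA),2),"F gate",(GR.T@s["force"][:2]).round(2),s["force"][2].round(2),"grip",round(s["grip_width"],3))
    if gx is not None:
        w=np.array([*g2w(gx,gy),z]); print("shift tool",(M.T@(w-s["eef_pos"])).round(1))
        c,sn=np.cos(GA),np.sin(GA); T=np.array([[c,sn,0],[sn,-c,0],[0,0,-1]])
        print("turn(6deg)",(Ro.from_matrix(M.T@T).as_rotvec()/np.radians(6)).round(2))
    return s,M
E
python3 - <<'E'
from h import *
state(-20,-66,200)
t=pickle.load(open("top0.pkl","rb"))
for n,p,z in(("spool",(325,252),80),("bush",(372,256),30),("mallet",(301,144),75),("bar",(391,167),16),("chute",(289,193),135),("red",(425,237),40)): print(n,w2g(onz(t,*p,z)))
E
```

```text
t 0.15 tcp [ 197.  -486.4  230.9] gate [-289.9 -392.7] yaw rel gate 29.6 F gate [-0.65  0.18] -0.51 grip 0.999
shift tool [ 396.  -150.7   31.1]
turn(6deg) [-0.01  0.    4.93]
spool [-102.1938333    63.17050839]
bush [-93.44828821 -40.15251457]
mallet [124.78597806 150.54222587]
bar [117.99595074 -59.12997125]
chute [  1.31726757 151.11049878]
red [ -35.64864623 -148.80524158]
```

Call:
{"op": "carry_out", "data": {"plan": [[0, [33, -12.6, 2.6], [0, 0, 0]], [0, [33, -12.6, 2.6], [0, 0, 0]], [0, [33, -12.6, 2.6], [0, 0, 0]], [0, [33, -12.6, 2.6], [0, 0, 0]], [0, [33, -12.6, 2.6], [0, 0, 0]], [0, [33, -12.6, 2.6], [0, 0, 0]], [0, [33, -12.6, 2.6], [0, 0, 0]], [0, [33, -12.6, 2.6], [0, 0, 0]], [0, [33, -12.6, 2.6], [0, 0, 0]], [0, [33, -12.6, 2.6], [0, 0, 0]], [0, [33, -12.6, 2.6], [0, 0, 0]], [0, [33, -12.6, 2.6], [0, 0, 0]], [0, [0, 0, 0], [0, 0, 1]], [0, [0, 0, 0], [0, 0, 1]], [0, [0, 0, 0], [0, 0, 1]], [0, [0, 0, 0], [0, 0, 1]], [0, [0, 0, 0], [0, 0, 0.93]], [0, [0, 0, 0], [0, 0, 0]], [0, [0, 0, 0], [0, 0, 0]]], "grip_force": 20}}

```text
time_s: 1.73
eef_pos: [507.3, -197.8, 199.9]
ee_rot: [-0.0, 0.998, -0.064, -0.0]
force: [-0.9, 0.5, -0.5]
grip_width: 0.005
```

```bash
python3 - <<'E'
from h import *
from rig import ctrl
state(-20,-66,80)
c=ctrl.capture("wrist"); cv2.imwrite("pics/w1.png",c["color"]); pickle.dump((c,ctrl.sense()),open("w1.pkl","wb"))
E
```

```text
t 1.73 tcp [ 507.3 -197.8  199.9] gate [-20.2 -65.8] yaw rel gate 0.19 F gate [-0.97  0.34] -0.54 grip 0.005
shift tool [  0.3   0.2 119.9]
turn(6deg) [-0.    0.    0.03]
```

View pics/w1.png

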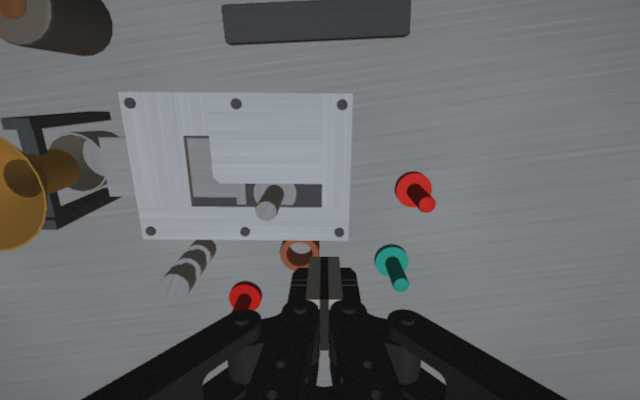

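```bash
python3 - <<'E'
from h import *
c,s=pickle.load(open("w1.pkl","rb"))
T=np.eye(4);T[:3,:3]=R_of(s["ee_rot"]).as_matrix();T[:3,3]=s["eef_pos"]; T=T@c["tool_from_camera"]
obj=np.array([(60,88),(60,-88),(-60,-88),(-60,88)],float)
w=np.array([onz(c,u,v,71.5,T)[:2] for u,v in((119,93),(353,93),(349,240.5),(143,239.5))])
a,R,t=fit2(obj,w); print(np.degrees(a),t,(w-(obj@R.T+t)).round(1).tolist())
P=onz(c,266,211,111.5,T); print(P,(P[:2]-t)@R,w2g(P))
Ti=np.linalg.inv(c["tool_from_camera"])
for x,y in((0,0),(11,0),(-11,0),(0,8),(0,14.5)):
    p=Ti@[x,y,0,1]; print((x,y),c["cx"]+c["fx"]*p[0]/-p[2],c["cy"]+c["fy"]*p[1]/p[2])
cv2.imwrite("pics/w1c.png",cv2.resize(c["color"][80:330,110:430],None,fx=2.4,fy=2.4,interpolation=cv2.INTER_CUBIC))
E
```

```text
-7.690126041463881 [ 535.97386761 -133.64893315] [[-0.6, -0.5], [0.3, 0.2], [-0.0, -0.1], [0.3, 0.5]]
[ 513.11880696 -155.93620601  111.5       ] [-19.6671281  -25.14518644] [-19.95826841 -23.56282573]
(0, 0) 326.54996431548386 273.51242546220703
(11, 0) 326.5777993700323 252.11696012924074
(-11, 0) 326.52329747045104 294.00994442509443
(0, 8) 343.68544509912465 273.4809080456073
(0, 14.5) 357.60695947705926 273.45530210119944
```

View pics/w1c.png

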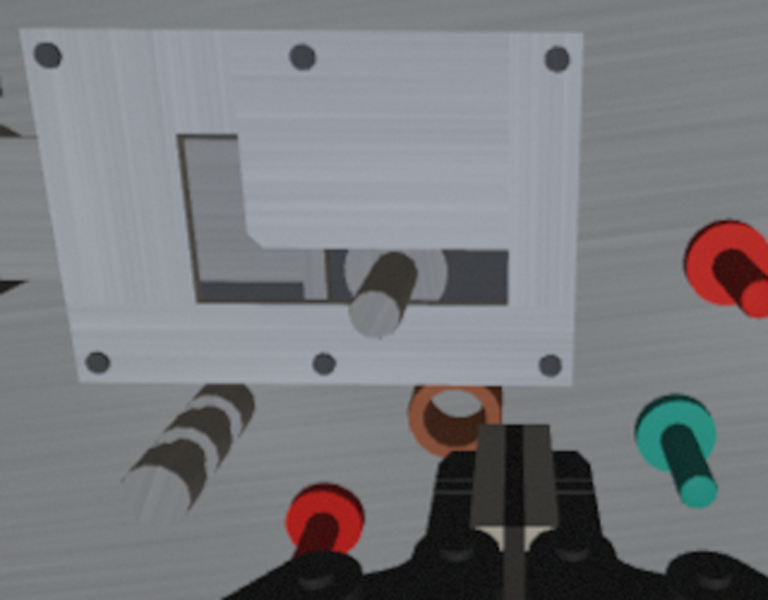

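```bash
sed -i 's/GA=np.radians(-7.55); GO=np.array(\[536.,-135.2\])/GA=np.radians(-7.65); GO=np.array([536.,-134.6])/' h.py; python3 -c "
from h import *
state(-20,-60,80)"
```

```text
t 1.78 tcp [ 507.3 -197.8  200. ] gate [-20.  -66.5] yaw rel gate 0.29 F gate [ 0.3 -0.3] -0.78 grip 0.0
shift tool [ 1.0e-01 -6.5e+00  1.2e+02]
turn(6deg) [-0.    0.    0.05]
```

Call:
{"op": "carry_out", "data": {"plan": [[0, [0, 0, 30], [0, 0, 0]], [0, [0, 0, 30], [0, 0, 0]], [0, [0, 0, 25], [0, 0, 0]], [0, [0, 0, 15], [0, 0, 0]], [0, [0, 0, 10], [0, 0, 0]], [0, [0, 0, 10], [0, 0, 0]], [0, [0, 0, 0], [0, 0, 0]], [0, [0, 0, 0], [0, 0, 0]]]}}

```text
time_s: 2.45
eef_pos: [507.6, -198.0, 80.5]
ee_rot: [0.0, 0.998, -0.065, 0.0]
force: [-0.0, -1.3, 0.7]
grip_width: -0.003
```

```bash
python3 - <<'E'
from h import *
from rig import ctrl
state(-20,-60,80)
for n in("wrist","side"):
    c=ctrl.capture(n); im=c["color"]; im=im[190:340,250:430] if n=="side" else im
    cv2.imwrite(f"pics/{n}2.png",cv2.resize(im,None,fx=4,fy=4,interpolation=cv2.INTER_CUBIC) if n=="side" else im)
E
```

```text
t 2.45 tcp [ 507.6 -198.    80.5] gate [-19.7 -66.6] yaw rel gate 0.15 F gate [ 0.15 -1.25] 0.67 grip -0.003
shift tool [-0.3 -6.6  0.5]
turn(6deg) [ 0.   -0.    0.03]
```

View pics/wrist2.png

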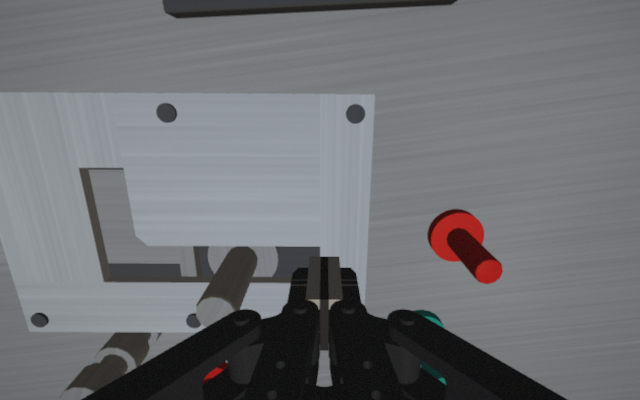

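View pics/side2.png

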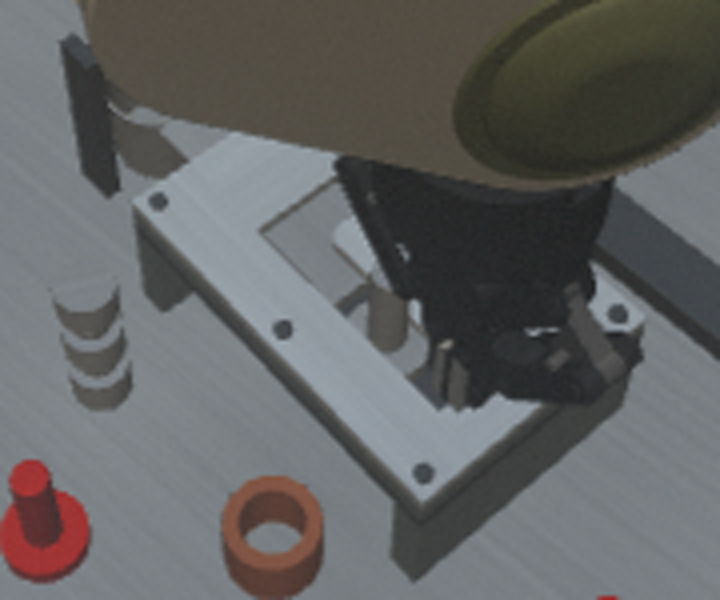

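The steel pin is at wrist (232,280), and the fingers are down behind it with clearance. The finger linkage flares along tool y at (240,320), so I want to push with the flat x faces. I'll raise, turn 90° so tool x points along gate +y, and come back down, after checking joint 6.

```bash
python3 -c "
from h import *
s,M=state(-20,-60,80); print(s['joints'].round(2))"
```

```text
t 2.55 tcp [ 507.9 -198.2   81.1] gate [-19.4 -66.7] yaw rel gate 0.14 F gate [ 0.71 -0.13] 0.04 grip 0.002
shift tool [-0.6 -6.7  1.1]
turn(6deg) [ 0.01 -0.02  0.02]
[-0.59  0.52  1.62 -0.    1.    1.11]
```

Call:
{"op": "carry_out", "data": {"plan": [[0, [0, 0, -20], [0, 0, 0]], [0, [0, 0, -20], [0, 0, -1]], [0, [0, 0, 0], [0, 0, -1]], [0, [0, 0, 0], [0, 0, -1]], [0, [0, 0, 0], [0, 0, -1]], [0, [0, 0, 0], [0, 0, -1]], [0, [0, 0, 0], [0, 0, -1]], [0, [0, 0, 0], [0, 0, -1]], [0, [0, 0, 0], [0, 0, -1]], [0, [0, 0, 0], [0, 0, -1]], [0, [0, 0, 0], [0, 0, -1]], [0, [0, 0, 0], [0, 0, -1]], [0, [0, 0, 0], [0, 0, -1]], [0, [0, 0, 0], [0, 0, -1]], [0, [0, 0, 0], [0, 0, -1]], [0, [0, 0, 0], [0, 0, -1]], [0, [0, 0, 16], [0, 0, 0]], [0, [0, 0, 16], [0, 0, 0]], [0, [0, 0, 4], [0, 0, 0]], [0, [0, 0, 0], [0, 0, 0]]]}}

```text
time_s: 4.22
eef_pos: [507.2, -197.7, 83.9]
ee_rot: [-0.0, 0.752, 0.659, -0.0]
force: [-0.2, 0.5, -0.5]
grip_width: -0.001
```

```bash
python3 - <<'E'
from h import *
from rig import ctrl
state(-20,-50,84)
c=ctrl.capture("wrist"); cv2.imwrite("pics/w3.png",c["color"])
E
```

```text
t 4.22 tcp [ 507.2 -197.7   83.9] gate [-20.2 -66.4] yaw rel gate 90.12 F gate [-0.28  0.46] -0.46 grip -0.001
shift tool [16.4  0.2 -0.1]
turn(6deg) [-1.000e-02  0.000e+00  1.502e+01]
```

View pics/w3.png

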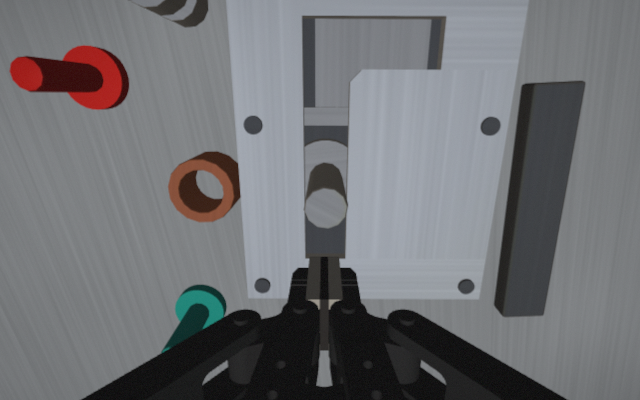

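Fingertips are straight behind the pin: pin top at (325,208), slot running up from there. I push now.

Call:
{"op": "carry_out", "data": {"plan": [[0, [10, 0, 0], [0, 0, 0]], [0, [6, 0, 0], [0, 0, 0]], [0, [3, 0, 0], [0, 0, 0]], [0, [3, 0, 0], [0, 0, 0]], [0, [3, 0, 0], [0, 0, 0]], [0, [3, 0, 0], [0, 0, 0]], [0, [3, 0, 0], [0, 0, 0]], [0, [3, 0, 0], [0, 0, 0]]]}}

```text
time_s: 4.93
eef_pos: [511.9, -164.2, 84.2]
ee_rot: [0.0, 0.752, 0.659, -0.0]
force: [-0.1, -1.6, 1.1]
grip_width: -0.0
```

```bash
python3 - <<'E'
from h import *
from rig import ctrl
state(-20,12,84)
c=ctrl.capture("wrist"); cv2.imwrite("pics/w4.png",c["color"])
E
```

```text
t 4.93 tcp [ 511.9 -164.2   84.2] gate [-19.9 -32.5] yaw rel gate 90.11 F gate [ 0.12 -1.6 ] 1.11 grip -0.0
shift tool [44.5  0.   0.2]
turn(6deg) [1.000e-02 0.000e+00 1.502e+01]
```

View pics/w4.png

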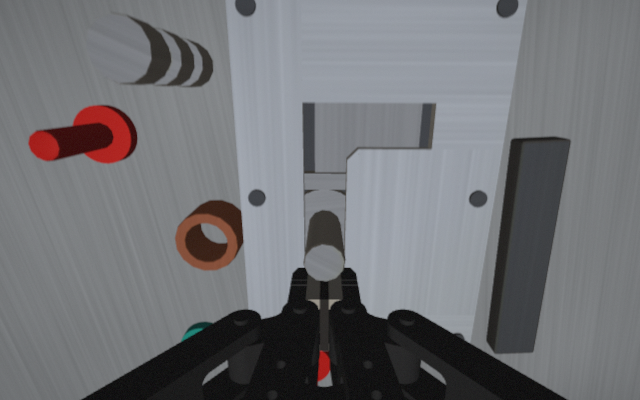

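Call:
{"op": "carry_out", "data": {"plan": [[0, [3, 0, 0], [0, 0, 0]], [0, [3, 0, 0], [0, 0, 0]], [0, [3, 0, 0], [0, 0, 0]], [0, [3, 0, 0], [0, 0, 0]], [0, [3, 0, 0], [0, 0, 0]], [0, [3, 0, 0], [0, 0, 0]], [0, [3, 0, 0], [0, 0, 0]], [0, [3, 0, 0], [0, 0, 0]], [0, [3, 0, 0], [0, 0, 0]], [0, [3, 0, 0], [0, 0, 0]], [0, [3, 0, 0], [0, 0, 0]], [0, [3, 0, 0], [0, 0, 0]]]}}

```text
time_s: 5.98
eef_pos: [516.5, -128.1, 84.1]
ee_rot: [-0.0, 0.752, 0.659, -0.0]
force: [-0.1, -1.7, 1.7]
grip_width: -0.001
```

```bash
python3 - <<'E'
from h import *
from rig import ctrl
state(-20,12,84)
c=ctrl.capture("wrist"); cv2.imwrite("pics/w5.png",c["color"])
E
```

```text
t 5.98 tcp [ 516.5 -128.1   84.1] gate [-20.1   3.8] yaw rel gate 90.12 F gate [ 0.17 -1.72] 1.73 grip -0.001
shift tool [8.2 0.2 0.1]
turn(6deg) [-0.    0.   15.02]
```

View pics/w5.png

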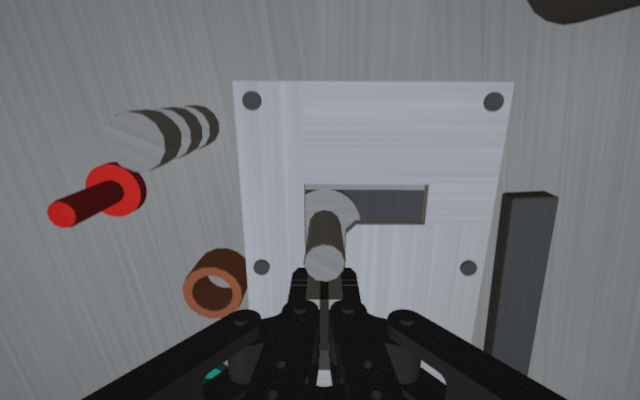

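Call:
{"op": "carry_out", "data": {"plan": [[0, [2, 0, 0], [0, 0, 0]], [0, [2, 0, 0], [0, 0, 0]], [0, [2, 0, 0], [0, 0, 0]], [0, [1, 0, 0], [0, 0, 0]], [0, [1, 0, 0], [0, 0, 0]], [0, [1, 0, 0], [0, 0, 0]]]}}

```text
time_s: 6.53
eef_pos: [517.7, -119.4, 84.1]
ee_rot: [-0.0, 0.752, 0.659, -0.0]
force: [0.2, -1.3, 0.4]
grip_width: -0.0
```

Call:
{"op": "carry_out", "data": {"plan": [[0, [1, 0, 0], [0, 0, 0]]]}}

```text
time_s: 6.62
eef_pos: [517.8, -118.5, 84.1]
ee_rot: [-0.0, 0.752, 0.659, -0.0]
force: [-0.2, -2.6, 0.2]
grip_width: -0.001
```

Call:
{"op": "carry_out", "data": {"plan": [[0, [1, 0, 0], [0, 0, 0]]]}}

```text
time_s: 6.7
eef_pos: [517.9, -117.5, 84.1]
ee_rot: [-0.0, 0.752, 0.659, -0.0]
force: [0.2, -2.1, 0.1]
grip_width: -0.002
```

Call:
{"op": "carry_out", "data": {"plan": [[0, [1, 0, 0], [0, 0, 0]]]}}

```text
time_s: 6.78
eef_pos: [518.1, -116.5, 84.1]
ee_rot: [-0.0, 0.752, 0.659, -0.0]
force: [-0.8, -0.7, 0.2]
grip_width: -0.001
```

Call:
{"op": "carry_out", "data": {"plan": [[0, [1, 0, 0], [0, 0, 0]]]}}

```text
time_s: 6.87
eef_pos: [518.2, -115.5, 84.1]
ee_rot: [-0.0, 0.752, 0.659, 0.0]
force: [-0.7, -1.6, 1.0]
grip_width: 0.002
```

```bash
python3 - <<'E'
from h import *
from rig import ctrl
state(-20,16,84)
c=ctrl.capture("wrist"); cv2.imwrite("pics/w6.png",cv2.resize(c["color"][130:330,200:460],None,fx=3,fy=3,interpolation=cv2.INTER_CUBIC))
E
```

```text
t 6.87 tcp [ 518.2 -115.5   84.1] gate [-20.1  16.6] yaw rel gate 90.11 F gate [-0.48 -1.72] 1.0 grip 0.002
shift tool [-0.6  0.1  0.1]
turn(6deg) [-0.   -0.   15.02]
```

View pics/w6.png

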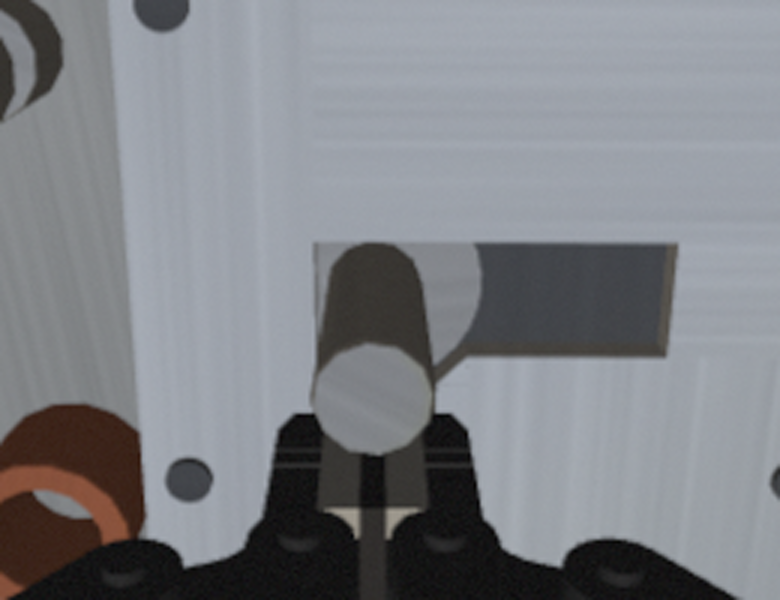

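The pin's base visibly reaches the slot's end wall (crop (372,243)). I nudge until the force confirms the stop.

Call:
{"op": "carry_out", "data": {"plan": [[0, [0.7, 0, 0], [0, 0, 0]]]}}

```text
time_s: 7.0
eef_pos: [518.4, -114.8, 84.1]
ee_rot: [0.0, 0.752, 0.659, 0.0]
force: [0.3, -2.4, -0.0]
grip_width: 0.002
```

Call:
{"op": "carry_out", "data": {"plan": [[0, [0.7, 0, 0], [0, 0, 0]]]}}

```text
time_s: 7.08
eef_pos: [518.4, -114.1, 84.1]
ee_rot: [0.0, 0.752, 0.659, -0.0]
force: [-1.1, -2.9, 0.3]
grip_width: -0.001
```

Call:
{"op": "carry_out", "data": {"plan": [[0, [0.7, 0, 0], [0, 0, 0]]]}}

```text
time_s: 7.17
eef_pos: [518.6, -113.8, 84.2]
ee_rot: [0.0, 0.752, 0.659, -0.0]
force: [-1.5, -5.3, 1.3]
grip_width: 0.001
```

Call:
{"op": "carry_out", "data": {"plan": [[0, [0.5, 0, 0], [0, 0, 0]], [0, [0, 0, 0], [0, 0, 0]]]}}

```text
time_s: 7.33
eef_pos: [518.6, -113.7, 84.3]
ee_rot: [0.001, 0.752, 0.659, -0.0]
force: [-1.6, -5.3, 1.4]
grip_width: 0.004
```

```bash
python3 - <<'E'
from h import *
from rig import ctrl
s,M=state(-20,16,84); pickle.dump(s,open("s7.pkl","wb"))
c=ctrl.capture("wrist"); cv2.imwrite("pics/w7.png",cv2.resize(c["color"][130:330,200:460],None,fx=3,fy=3,interpolation=cv2.INTER_CUBIC)); pickle.dump(c,open("w7.pkl","wb"))
E
```

```text
t 7.33 tcp [ 518.6 -113.7   84.3] gate [-20.   18.4] yaw rel gate 90.13 F gate [-0.86 -5.48] 1.4 grip 0.004
shift tool [-2.4  0.   0.3]
turn(6deg) [1.000e-02 1.000e-02 1.502e+01]
```

View pics/w7.png

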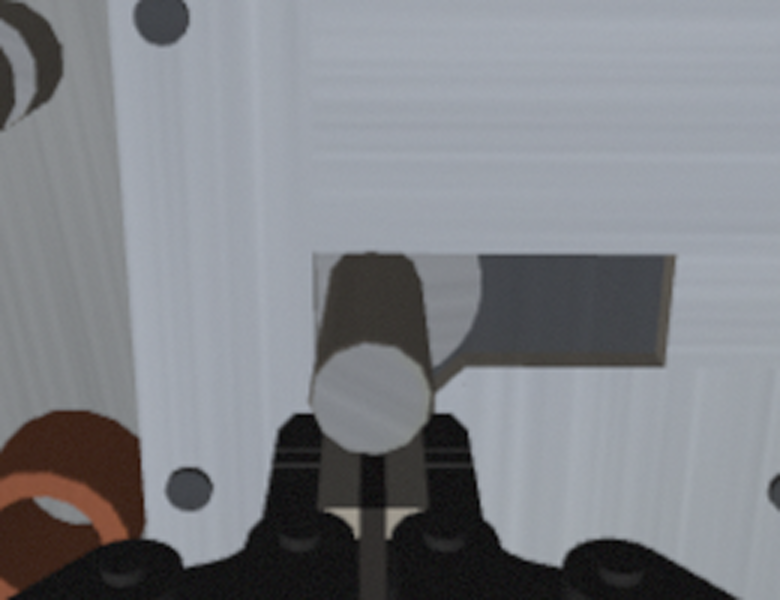

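The force climbed to 5.5 N and the travel stalled (0.5 mm commanded gave about 0.1), and the pin base is flush with the end wall at crop (372,253), so it is in the corner. Next I locate the pin and the hand pose for the sideways push.

```bash
python3 - <<'E'
from h import *
c=pickle.load(open("w7.pkl","rb")); s=pickle.load(open("s7.pkl","rb"))
T=np.eye(4);T[:3,:3]=R_of(s["ee_rot"]).as_matrix();T[:3,3]=s["eef_pos"]; T=T@c["tool_from_camera"]
print(w2g(onz(c,324.1,262.7,111.5,T)), [w2g(onz(c,200+a/3,130+b/3,71.5,T)).round(1) for a,b in((314,253),(676,255),(664,366))])
E
```

```text
[-20.19769566  39.60857114] [array([-29.5,  44.5]), array([28.4, 44.2]), array([28.3, 24.6])]
```

Call:
{"op": "carry_out", "data": {"plan": [[0, [-3, 0, 0], [0, 0, 0]], [0, [-12, 0, 0], [0, 0, 0]], [0, [0, 0, -25], [0, 0, 0]], [0, [0, 0, -25], [0, 0, 0]], [0, [0, 0, 0], [0, 0, 0]]]}}

```text
time_s: 7.8
eef_pos: [518.3, -129.2, 138.2]
ee_rot: [0.003, 0.752, 0.659, 0.002]
force: [-0.4, -0.5, 0.9]
grip_width: 0.002
```

```bash
python3 -c "
from h import *
s,M=state(-60,36,134)"
```

```text
t 7.8 tcp [ 518.3 -129.2  138.2] gate [-18.3   2.9] yaw rel gate 90.09 F gate [-0.32 -0.57] 0.86 grip 0.002
shift tool [ 33.1 -41.7   3.8]
turn(6deg) [ 0.06 -0.04 15.02]
```

Call:
{"op": "carry_out", "data": {"plan": [[0, [11, -14, 0], [0, 0, 0]], [0, [11, -14, 0], [0, 0, 0]], [0, [11, -14, 0], [0, 0, 0]], [0, [0, 0, 0], [0, 0, 1]], [0, [0, 0, 0], [0, 0, 1]], [0, [0, 0, 0], [0, 0, 1]], [0, [0, 0, 0], [0, 0, 1]], [0, [0, 0, 0], [0, 0, 1]], [0, [0, 0, 0], [0, 0, 1]], [0, [0, 0, 0], [0, 0, 1]], [0, [0, 0, 0], [0, 0, 1]], [0, [0, 0, 0], [0, 0, 1]], [0, [0, 0, 0], [0, 0, 1]], [0, [0, 0, 0], [0, 0, 1]], [0, [0, 0, 0], [0, 0, 1]], [0, [0, 0, 0], [0, 0, 1]], [0, [0, 0, 0], [0, 0, 1]], [0, [0, 0, 0], [0, 0, 1]], [0, [0, 0, 0], [0, 0, 0]]]}}

```text
time_s: 9.38
eef_pos: [479.1, -89.9, 133.7]
ee_rot: [-0.0, 0.998, -0.068, -0.0]
force: [-0.4, 0.0, -0.2]
grip_width: -0.002
```

```bash
python3 - <<'E'
from h import *
from rig import ctrl
s,M=state(-60,36,84)
c=ctrl.capture("wrist"); cv2.imwrite("pics/w8.png",c["color"])
T=np.eye(4);T[:3,:3]=M;T[:3,3]=s["eef_pos"]; T=T@c["tool_from_camera"]; pickle.dump((c,T),open("w8.pkl","wb"))
E
```

```text
t 9.38 tcp [479.1 -89.9 133.7] gate [-62.4  36.7] yaw rel gate -0.11 F gate [-0.36 -0.03] -0.22 grip -0.002
shift tool [ 2.4  0.8 49.7]
turn(6deg) [-0.01  0.01 -0.02]
```

View pics/w8.png

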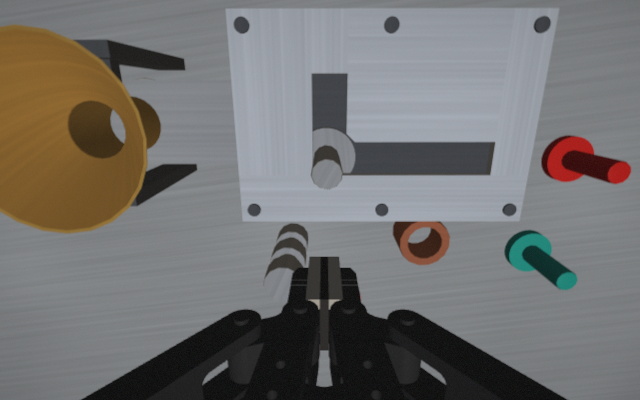

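Call:
{"op": "carry_out", "data": {"plan": [[0, [1, 0.5, 15], [0, 0, 0]], [0, [1, 0, 15], [0, 0, 0]], [0, [0, 0, 10], [0, 0, 0]], [0, [0, 0, 9.5], [0, 0, 0]], [0, [3, 0, 0], [0, 0, 0]], [0, [3, 0, 0], [0, 0, 0]], [0, [2, 0, 0], [0, 0, 0]], [0, [2, 0, 0], [0, 0, 0]], [0, [2, 0, 0], [0, 0, 0]], [0, [0, 0, 0], [0, 0, 0]]]}}

```text
time_s: 10.27
eef_pos: [493.6, -92.1, 85.0]
ee_rot: [0.0, 0.998, -0.066, 0.0]
force: [0.5, -0.0, 0.8]
grip_width: -0.001
```

```bash
python3 - <<'E'
from h import *
from rig import ctrl
s,M=state(1,36,84)
c=ctrl.capture("wrist"); cv2.imwrite("pics/w9.png",cv2.resize(c["color"][100:330,180:500],None,fx=2.4,fy=2.4))
E
```

```text
t 10.27 tcp [493.6 -92.1  85. ] gate [-47.6  36.5] yaw rel gate 0.13 F gate [0.48 0.05] 0.77 grip -0.001
shift tool [48.6  0.6  1. ]
turn(6deg) [ 0.   -0.01  0.02]
```

View pics/w9.png

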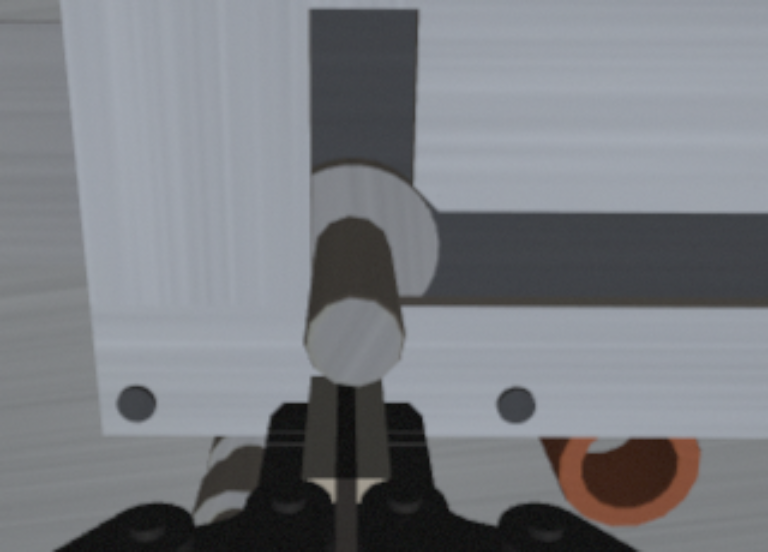

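Pin is in the corner at crop (355,340), with the fingertips just behind it. I push sideways.

Call:
{"op": "carry_out", "data": {"plan": [[0, [3, 0, 0], [0, 0, 0]], [0, [3, 0, 0], [0, 0, 0]], [0, [2, 0, 0], [0, 0, 0]], [0, [2, 0, 0], [0, 0, 0]], [0, [2, 0, 0], [0, 0, 0]], [0, [2, 0, 0], [0, 0, 0]], [0, [2, 0, 0], [0, 0, 0]], [0, [2, 0, 0], [0, 0, 0]]]}}

```text
time_s: 10.98
eef_pos: [511.1, -94.3, 84.6]
ee_rot: [-0.0, 0.998, -0.066, -0.0]
force: [-0.4, -0.9, 0.3]
grip_width: -0.005
```

Call:
{"op": "carry_out", "data": {"plan": [[0, [2.5, 0, 0], [0, 0, 0]], [0, [2.5, 0, 0], [0, 0, 0]], [0, [2.5, 0, 0], [0, 0, 0]], [0, [2.5, 0, 0], [0, 0, 0]], [0, [2.5, 0, 0], [0, 0, 0]], [0, [2.5, 0, 0], [0, 0, 0]], [0, [2.5, 0, 0], [0, 0, 0]]]}}

```text
time_s: 11.57
eef_pos: [528.5, -96.6, 84.6]
ee_rot: [-0.0, 0.998, -0.066, -0.0]
force: [-1.2, -0.1, 0.8]
grip_width: 0.002
```

```bash
python3 - <<'E'
from h import *
from rig import ctrl
s,M=state(1,36,84)
c=ctrl.capture("wrist"); cv2.imwrite("pics/w10.png",cv2.resize(c["color"][100:330,180:500],None,fx=2.4,fy=2.4))
E
```

```text
t 11.57 tcp [528.5 -96.6  84.6] gate [-12.5  36.6] yaw rel gate 0.12 F gate [-1.16 -0.28] 0.84 grip 0.002
shift tool [13.5  0.7  0.6]
turn(6deg) [0.   0.   0.02]
```

View pics/w10.png

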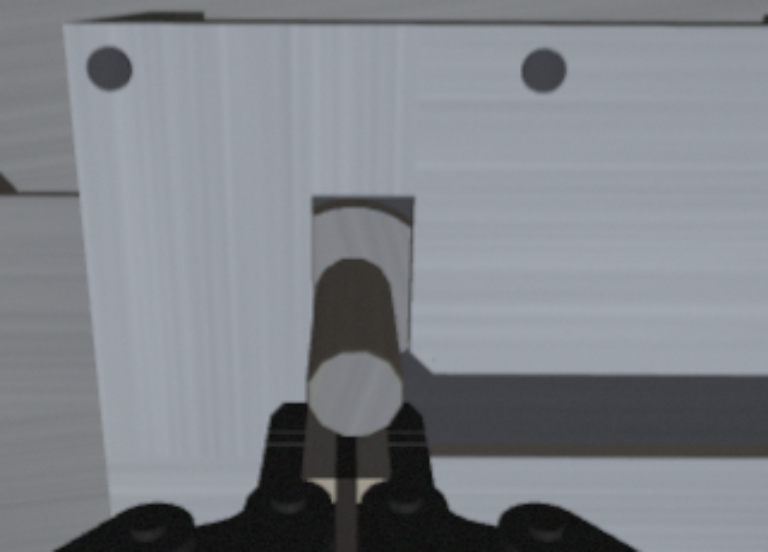

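Call:
{"op": "carry_out", "data": {"plan": [[0, [2, 0, 0], [0, 0, 0]], [0, [2, 0, 0], [0, 0, 0]], [0, [2, 0, 0], [0, 0, 0]], [0, [2, 0, 0], [0, 0, 0]], [0, [2, 0, 0], [0, 0, 0]]]}}

```text
time_s: 12.03
eef_pos: [538.4, -97.9, 84.6]
ee_rot: [0.0, 0.998, -0.066, -0.0]
force: [-0.2, 0.5, 0.4]
grip_width: -0.003
```

Call:
{"op": "carry_out", "data": {"plan": [[0, [1, 0, 0], [0, 0, 0]], [0, [1, 0, 0], [0, 0, 0]]]}}

```text
time_s: 12.2
eef_pos: [540.3, -98.2, 84.6]
ee_rot: [-0.0, 0.998, -0.066, -0.0]
force: [0.2, -0.1, -0.2]
grip_width: -0.001
```

Call:
{"op": "carry_out", "data": {"plan": [[0, [1, 0, 0], [0, 0, 0]]]}}

```text
time_s: 12.28
eef_pos: [541.3, -98.3, 84.6]
ee_rot: [-0.0, 0.998, -0.066, -0.0]
force: [-0.4, 0.1, 0.9]
grip_width: -0.0
```

Call:
{"op": "carry_out", "data": {"plan": [[0, [0.7, 0, 0], [0, 0, 0]]]}}

```text
time_s: 12.37
eef_pos: [541.9, -98.4, 84.6]
ee_rot: [-0.0, 0.998, -0.066, -0.0]
force: [0.6, 0.0, -1.0]
grip_width: 0.003
```

Call:
{"op": "carry_out", "data": {"plan": [[0, [0.7, 0, 0], [0, 0, 0]]]}}

```text
time_s: 12.45
eef_pos: [542.6, -98.5, 84.6]
ee_rot: [-0.0, 0.998, -0.066, -0.0]
force: [-1.5, 0.8, 1.0]
grip_width: -0.004
```

Call:
{"op": "carry_out", "data": {"plan": [[0, [0.7, 0, 0], [0, 0, 0]]]}}

```text
time_s: 12.53
eef_pos: [543.0, -98.5, 84.6]
ee_rot: [-0.0, 0.998, -0.066, -0.0]
force: [-3.7, 0.1, 2.4]
grip_width: 0.002
```

```bash
python3 - <<'E'
from h import *
from rig import ctrl
s,M=state(3,36,84)
c=ctrl.capture("wrist"); cv2.imwrite("pics/w11.png",cv2.resize(c["color"][100:330,180:500],None,fx=2.4,fy=2.4))
E
```

```text
t 12.53 tcp [543.  -98.5  84.6] gate [ 2.1 36.7] yaw rel gate 0.12 F gate [-3.69 -0.43] 2.44 grip 0.002
shift tool [0.9 0.7 0.6]
turn(6deg) [-0.    0.01  0.02]
```

View pics/w11.png

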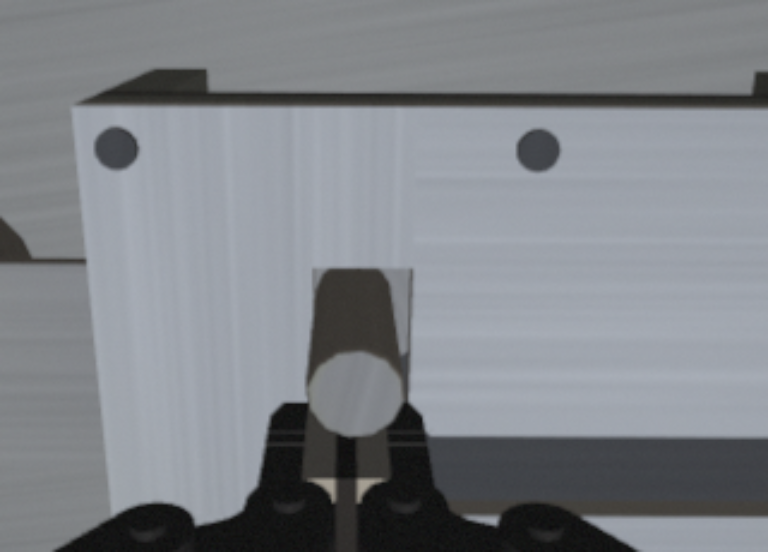

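Pin base is flush with the short leg's end wall (crop (352,270)) and the force is rising. I give one more light nudge, then back off and lift clear.

Call:
{"op": "carry_out", "data": {"plan": [[0, [0.7, 0, 0], [0, 0, 0]], [0, [0.5, 0, 0], [0, 0, 0]], [0, [0, 0, 0], [0, 0, 0]]]}}

```text
time_s: 12.83
eef_pos: [543.6, -98.6, 84.5]
ee_rot: [-0.0, 0.998, -0.066, -0.001]
force: [-7.0, -0.4, 4.0]
grip_width: 0.004
```

Call:
{"op": "carry_out", "data": {"plan": [[0, [-3, 0, 0], [0, 0, 0]], [0, [-15, 0, 0], [0, 0, 0]], [0, [-15, 0, 0], [0, 0, 0]], [0, [-10, 0, -20], [0, 0, 0]], [0, [0, 0, -35], [0, 0, 0]], [0, [0, 0, -35], [0, 0, 0]], [0, [0, 0, 0], [0, 0, 0]]]}}

```text
time_s: 13.42
eef_pos: [504.5, -94.1, 181.0]
ee_rot: [0.002, 0.998, -0.066, 0.006]
force: [1.1, 0.0, 1.6]
grip_width: -0.002
```

```bash
python3 - <<'E'
from h import *
from rig import ctrl
s,M=state(3,36,84)
c=ctrl.capture("wrist"); cv2.imwrite("pics/w12.png",cv2.resize(c["color"],(800,500)))
T=np.eye(4);T[:3,:3]=M;T[:3,3]=s["eef_pos"]; T=T@c["tool_from_camera"]; pickle.dump((c,T),open("w12.pkl","wb"))
c=ctrl.capture("side"); cv2.imwrite("pics/s12.png",cv2.resize(c["color"][140:380,230:480],None,fx=2.5,fy=2.5))
E
```

```text
t 13.42 tcp [504.5 -94.1 181. ] gate [-36.6  35.9] yaw rel gate 0.12 F gate [1.13 0.18] 1.6 grip -0.002
shift tool [38.5 -0.3 97.5]
turn(6deg) [ 0.03 -0.11  0.02]
```

View pics/w12.png

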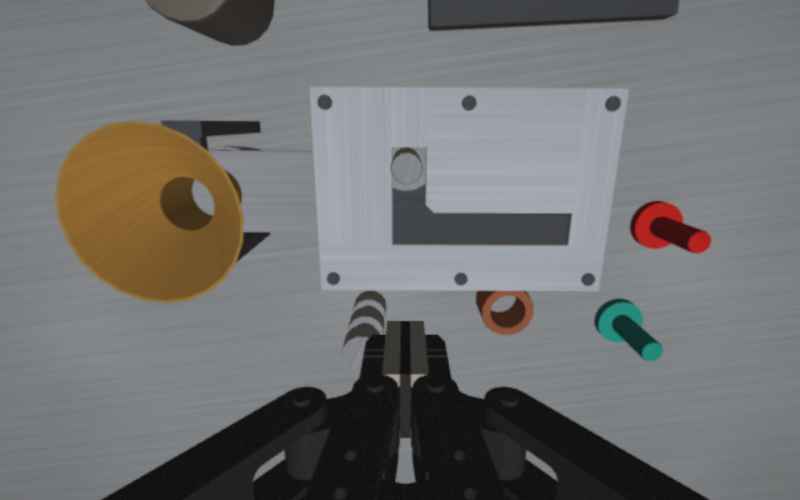

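View pics/s12.png

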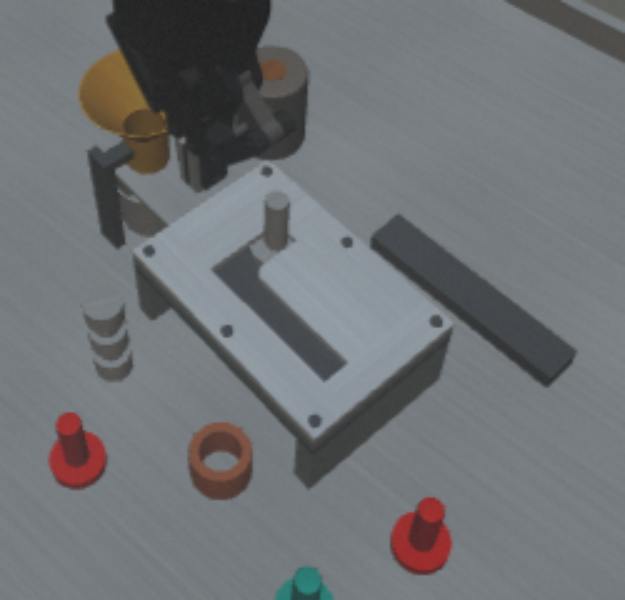

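The pin stands at the short leg's end (wrist (406,167)), the shutter blade covers the cup, and the bystanders are in place. I measure the pin against the slot end up close.

```bash
python3 - <<'E'
from h import *
from rig import ctrl
s,M=state()
c=ctrl.capture("wrist"); T=np.eye(4);T[:3,:3]=M;T[:3,3]=s["eef_pos"]; T=T@c["tool_from_camera"]; pickle.dump((c,T),open("w13.pkl","wb"))
cv2.imwrite("pics/w13.png",cv2.resize(c["color"][105:205,300:400],None,fx=6,fy=6,interpolation=cv2.INTER_CUBIC))
E
```

```text
t 13.52 tcp [502.5 -93.3 175.6] gate [-38.7  36.5] yaw rel gate 0.12 F gate [-0.73 -0.39] -0.75 grip -0.001
```

View pics/w13.png

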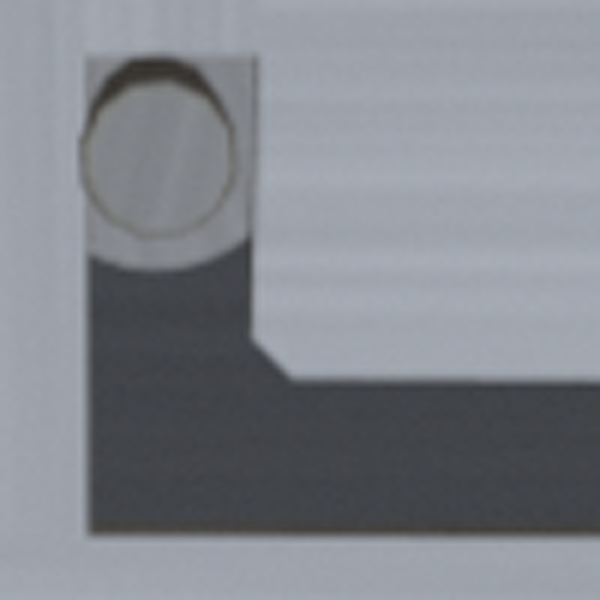

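The pin's base touches the slot end (crop (160,57)), so it is home, and the hand is clear. Handing in.

```bash
python3 -c "
from rig import ctrl
print(ctrl.finish_job())"
```

```text
the job is handed in; nothing more can be done
None
```

The gate is shut and the pin is locked home at the end of the short leg. I handed the job in at about 13.5 s of the 38 s allowed, with the hand clear about 100 mm above the cover.

- **Long leg:** I pushed the steel pin with the shut fingertips to the corner. It stopped there at about 5.5 N, with the pin flush against the end wall.
- **Short leg:** I backed off, turned the hand 90° above the box and pushed the pin along to the end. It stopped there at about 7 N sideways (about 8 N in all).
- **Last checks:** The closing wrist and side pictures show the pin touching the end wall, on the +y side of the slot. The shutter blade is out over the cup. By eye, the loose parts and the look-alikes were where they started; I did not measure them.
- **Disagreements:** The gate position differed by about 2 mm between cameras. Under load in the corner the pin's top measured about 3 mm past where its base should be, which I took as tilt. I went by the contact force and the close-up pictures.
- **Not measured:** I judged the shutter's travel only from the pictures.

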